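# Switch the printer's power box off and pop its fuse hatch

### The job

The printer's fuses are to be checked: first push the toggle switch on the larger grey box all the way over, away from the robot, to off; then press the square white hatch beside it in once at its free edge, let go so that it pops open by itself, and see that it stays open. Push with the fingertips only, press without ramming, do not press the open hatch shut again, and leave the smaller box's hatch shut and everything loose where it lies.

Things in the scene. Friction and masses are not known exactly. Their poses are not given: they have to be found in the camera images.
- power_box: the printer's power box: a fixed grey steel housing, 130 (its x) x 170 (its y) x 80 high, the larger of the two boxes; origin at the centre of its underside, x across its depth away from the front, z up. On its top: the toggle switch at y = +50 and the square white fuse hatch at y = -35
- switch_tip (a point): centre of the 26 mm diameter black ball on the power box's toggle lever (50 mm from its pivot, which lies at x 0, y +50, z 102 in the box's frame; a 70 x 50 x 25 mm black block with a hump 35 mm high carries it on the box's top)
- switch (a joint): toggle lever of the power box, rad: 0 = on, leaning 0.5 rad to the box's front (-x); 1.0 = off, at its stop, leaning 0.5 rad away to +x. It takes about 1.2 N at the ball and stays where it is left
- fuse_hatch_press (a point): the spot to press, in the middle of the small grey disc on the outer face of the fuse hatch, 16 mm from its free edge. The fuse hatch is a white plate, 78 (box x) x 70 (box y) x 10 mm thick, standing 8 mm proud of the power box's top when shut; hinged along its +x edge, its free edge faces the box's front (-x)
- fuse_hatch_hinge (a point): middle of the fuse hatch's hinge line (parallel to the box's y), 62 mm from the press spot, level with the hatch's underside
- fuse_hatch (a joint): fuse hatch angle, rad: 0 = latched shut, negative = pressed in (stop at -0.10, where the press spot is 6 mm lower; about 3 to 5 N), positive = open (stop at 1.2). Push-push latch: pressed in to its stop (past about -0.08) and let go, the hatch springs open by itself to 1.2 in about 0.4 s and stays; a shorter press leaves it latched. Pressed down to the stop again it would latch shut
- fuse_latch (a joint): hidden sideways slide of the fuse hatch's latch pin, m: 0 = latched, about -0.008 = freed (hatch opening or open), up to +0.010 only while an open hatch is being pressed shut again
- card_box: the card reader box: a fixed grey housing, 130 x 80 x 60 high, the smaller one, same axes and origin as the power box; a narrow white hatch of its own lies in the middle of its top
- card_hatch (a joint): angle of the card box's narrow hatch (78 x 44 mm), rad: 0 = latched shut, positive = open; same kind of latch
- tin: a round flat metal tin, 66 diameter, 24 high, loose on the table; origin at the centre of its underside
- gear: a white printed gear, 72 diameter, 11 thick with a hub to 23, lying flat and loose on the table; origin at the centre of its underside
- driver: a black-handled screwdriver, 170 long, lying loose on the table; origin at the middle of its length, on its underside
- glue: a small upright glue bottle, 36 diameter, 95 high, loose on the table; origin at the centre of its underside
Things that resemble listed ones, but are neither listed nor needed, are in the scene too. What is shaped like the power_box but blue, brown or pink is not meant.

How it is judged:
By the outcome, as a careful person would: the job done as asked, in the order asked, and still so for the second after the job is handed in, with the robot touching nothing.
It also fails if it takes over 38 s, if anything falls off the work surface, if the arm or the gripper's body presses on something with over 40 N, if the wrist force passes 120 N, or if a joint passes its speed limit or range.

### The arm

A 6-joint arm with a two-finger parallel gripper is mounted at the origin on the work surface. World frame = base frame: x ahead of the robot, y to its left, z up, the work surface at z = 0. Lengths are in m, angles in rad, forces in N, time in s.
With the tool pointing down it reaches from about 0.35 to 0.975 m from the base axis. Payload 4.9 kg.
Tool frame: the origin (TCP) lies midway between the tips of the shut fingers; the grasp point (between the pads) lies 19 mm behind it; z points along the fingers, y is the line along which they close (so a half turn about z gives the same grasp; the last joint's range is limited). The gripper opens to 85 mm and grips with 20 to 120 N. Pads are 22 mm wide; open, the fingers measure 114 mm over their backs; the gripper's body (76 mm by 85 mm) begins 54 mm behind the grasp point. The pads swing forward as they close: fully open they stand 13 mm farther back than shut.
Start: joints at [1.064, 0.053, 1.613, -0, 1.476, -0.119], TCP at [0.236, 0.579, 0.231] pointing down, gripper open.
Joint ranges: [-3.01, 3.01], [-1.01, 2.22], [0.06, 2.58], [-1.02, 4.17], [0.09, 2.62], [-3.14, 3.14]. Speed limits (rad/s): [2.57, 2.57, 3.14, 3.14, 3.14, 3.14].

### API

Orientations are given as a rotation vector (axis times angle).
In Python, from plant import r, capture, camera_params, models gives the robot as it stands.
- The arm moves only by the tool arm_command, never from a script. Its argument "targets" is a list of rows, each a list of 6 numbers: the shift along the tool's x, y, z in cm, then the turn, a rotation vector about the tool's x, y, z in rad. In form: [[x, y, z, wx, wy, wz], ...]. A call has 1 to 5 rows; each row shifts and turns the commanded pose from where the row before left it, along the tool's axes as they then stand; what a row does not reach is not made up. A row lasts 1/10 s, in which the tool goes at most 50 mm and 8.59 degrees, less where a joint would pass 70% of its speed; a pose out of reach is approached as far as the arm can. A call with a gripper value outside its range is refused whole. "hand" is the finger opening in cm, from 0 to 8.54, set as the call begins (left out, the last holds). The fingers move at their own pace and stop on an object; "squeeze" is the grip in N (left out, the last holds). Time passes only in rows, so rows that do not move let the fingers close. It gives the time, the measured TCP pose, the force, the opening and the grip force at its end, in the units of the state.
- r.get_state(): the state, without advancing time (a new reading comes with each control period).
- capture(name): name is "side" or "top" or "wrist"; returns (picture, depth): 480x640x3 uint8, red, green, blue; 480x640 float32, m along the optical axis (not along the pixel's ray), 0 where there is no reading.
- camera_params(name): a dict with "vfov" (degrees; the focal length in pixels is half the picture's height over the tangent of half this angle, whatever the lens; pixels are square), "cx", "cy" (the principal point, pixels), "R" (3x3) and "t" (3): a world point X has camera coordinates R X + t; the wrist camera has in their place "hand_eye" (4x4, takes a point from camera to tool coordinates, whose origin is the TCP and whose axes are the flange's). Camera axes: x right, y down, z forward; pixel columns grow to the right and rows downward; lengths in m; the calibration is good to about 2 mm. A picture is of the moment at which its call begins: read the wrist's pose just before it. camera_params takes no time and is no camera call.
- r.finish_job(): hands the job in; it is judged then, once.
Trained networks look in the newest picture that a camera, given by its name, has taken for a name from the list of things; names that differ only in an ending like _2 or _b are one class to them, and where a whole thing is asked for, a point or a joint stands for the part that bears it (a point fixed in the world has none). Each returns a list of dicts, best first, with "confidence" (0 to 1); they miss things now and then, are a little off and sometimes report something else, mostly with a low value. They report only what shows in the picture. A call takes as long as a camera call. They do not tell look-alikes from the thing itself.
- models.silhouettes(camera, label): "mask" (480x640 bool, what is visible of it) and "position" ([row, column] in pixels, amid what is visible of it).
- models.place_of(camera, label): "position" ([row, column] in pixels: a listed point, or the origin of a listed thing).
The state is a dict: "time": time; "qpos": joint angles; "dq": joint speeds; "joint_efforts": joint torques, N m; "tool_pos": TCP position; "tool_rot": TCP orientation; "contact_force": force on the tool from outside, world axes, zero at the start; "ft_torque": the same for the moment, N m; "gripper_width": opening from 0.0 (shut) to 1.0 (fully open); "gripper_force": force on a finger pad.
Only numpy, scipy, OpenCV 4.12 (cv2) and the standard library are available. Lean on these libraries where they do the work, as an engineer would, in place of code of your own. Each camera call takes 0.05 s, during which the arm holds its last target. There are 200 camera calls.

## Working session

There is one attempt and no reset: what is moved stays moved. The work goes in short steps, Python scripts to look and compute and a tool call to move; the robot and the scene stay as the last step left them, time stands still between calls to the robot, and variables do not carry over. Pictures are saved under pics/ and viewed, at most 10 in all, crops included, and the job is handed in when it is done.

Besides the shell and the picture viewer there is one more tool, called after "Call:" as name(argument=value, ...) on one line, values as JSON. arm_command: Moves the arm, as the interface text tells. Its arguments: {"type":"object","properties":{"targets":{"type":"array","items":{"type":"array","items":{"type":"number"}}},"hand":{"type":"number"},"squeeze":{"type":"number"}},"required":["targets"]}

```bash
mkdir -p pics
cat > h.py <<'E'
import numpy as np, cv2
from scipy.spatial.transform import Rotation as Ro
from plant import r, capture, camera_params, models
def pose():
    s=r.get_state(); T=np.eye(4); T[:3,:3]=Ro.from_rotvec(s['tool_rot']).as_matrix(); T[:3,3]=s['tool_pos']; return T
def back(name,row,col,d,T=None):
    p=camera_params(name); f=240/np.tan(np.radians(p['vfov']/2))
    c=np.array([(col-p['cx'])*d/f,(row-p['cy'])*d/f,d])
    if 'hand_eye' in p: return (T@np.array(p['hand_eye'])@np.r_[c,1])[:3]
    return np.array(p['R']).T@(c-np.array(p['t']))
def dep(D,row,col,k=3):
    a=D[max(0,int(row)-k):int(row)+k+1,max(0,int(col)-k):int(col)+k+1]; a=a[a>0]; return np.median(a) if a.size else 0
E
python3 - <<'E'
from h import *
pics=[]
for n in('side','top'):
    im,D=capture(n); T=pose(); pics.append(im); np.save(f'{n}.npy',D); cv2.imwrite(f'pics/{n}0.png',im[...,::-1])
    for l in ('power_box','switch_tip','fuse_hatch_press','fuse_hatch_hinge','card_box'):
        for o in models.place_of(n,l)[:4]:
            rr,cc=o['position']; d=dep(D,rr,cc); print(n,l,round(o['confidence'],2),np.round([rr,cc]),np.round(back(n,rr,cc,d,T),3) if d else None)
s=r.get_state(); print(s['time'],s['tool_pos'],pose()[:3,:3].round(3))
E
```

```text
side power_box 0.84 [278. 409.] [ 0.684 -0.205  0.075]
side power_box 0.8 [335. 479.] [ 0.689 -0.427  0.064]
side power_box 0.61 [391. 306.] [ 0.289 -0.374  0.08 ]
side power_box 0.57 [323. 358.] [ 0.481 -0.272  0.076]
side switch_tip 0.47 [260. 345.] [ 0.526 -0.155  0.156]
side switch_tip 0.45 [322. 286.] [ 0.31  -0.263  0.151]
side switch_tip 0.44 [226. 398.] [ 0.738 -0.091  0.15 ]
side fuse_hatch_press 0.97 [375. 306.] [ 0.307 -0.345  0.085]
side fuse_hatch_press 0.85 [317. 492.] [ 0.734 -0.418  0.086]
side fuse_hatch_press 0.83 [303. 360.] [ 0.52  -0.228  0.083]
side fuse_hatch_press 0.83 [264. 412.] [ 0.725 -0.172  0.083]
side fuse_hatch_hinge 0.93 [261. 432.] [ 0.776 -0.188  0.084]
side fuse_hatch_hinge 0.89 [369. 332.] [ 0.356 -0.36   0.086]
side fuse_hatch_hinge 0.74 [280. 332.] [ 0.51  -0.128  0.088]
side fuse_hatch_hinge 0.73 [300. 384.] [ 0.572 -0.248  0.084]
side card_box 0.73 [249. 289.] [0.539 0.13  0.024]
top power_box 0.73 [150. 363.] [ 0.732 -0.117  0.081]
top power_box 0.68 [247. 397.] [ 0.53  -0.187  0.081]
top power_box 0.6 [155. 474.] [ 0.721 -0.343  0.102]
top p
[... 217 characters left out ...]
 switch_tip 0.44 [142. 470.] [ 0.732 -0.321  0.154]
top fuse_hatch_press 0.96 [255. 418.] [ 0.513 -0.228  0.089]
top fuse_hatch_press 0.87 [361. 473.] [ 0.303 -0.335  0.089]
top fuse_hatch_press 0.8 [148. 506.] [ 0.742 -0.417  0.089]
top fuse_hatch_press 0.69 [151. 388.] [ 0.73  -0.168  0.09 ]
top fuse_hatch_hinge 0.96 [224. 423.] [ 0.577 -0.24   0.088]
top fuse_hatch_hinge 0.91 [122. 502.] [ 0.798 -0.411  0.088]
top fuse_hatch_hinge 0.88 [327. 478.] [ 0.371 -0.351  0.081]
top fuse_hatch_hinge 0.81 [127. 392.] [ 0.782 -0.177  0.089]
top card_box 0.83 [233. 226.] [0.554 0.165 0.069]
0.6 [0.23633019 0.57857276 0.23131052] [[-0.926  0.378  0.   ]
 [ 0.378  0.926 -0.   ]
 [-0.    -0.    -1.   ]]
```

View pics/top0.png

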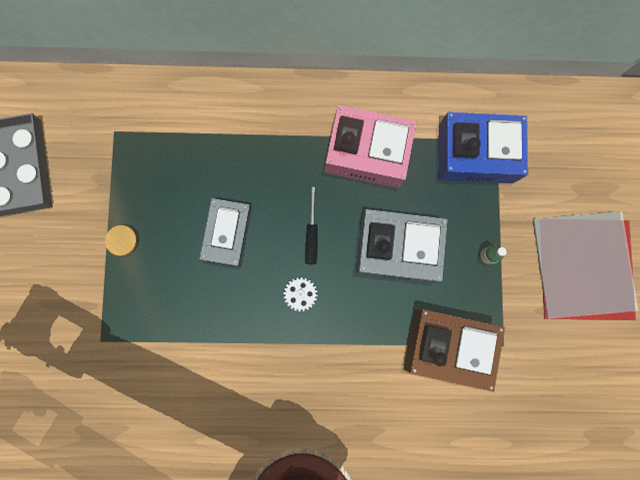

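View pics/side0.png

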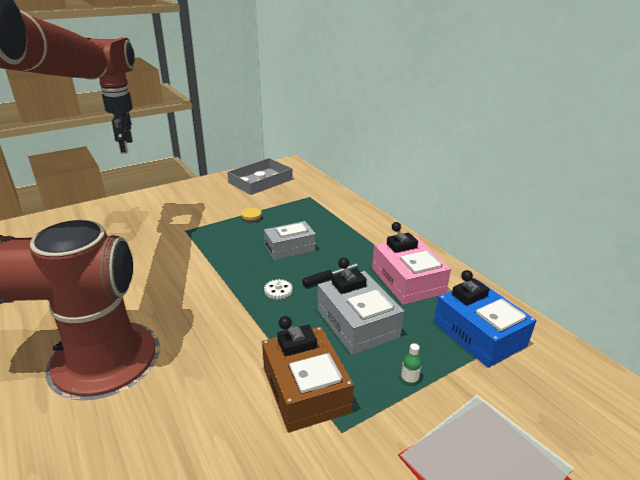

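The top view has four look-alikes: pink (150,370), blue (147,484), brown (348,458) and grey (245,403). The task's power_box is the grey one at (245,403), because it is grey and larger than the grey card box at (232,226). I'll confirm that in a crop and fit its pose.

Run:
```python
from h import *
im=cv2.imread('pics/top0.png'); cv2.imwrite('pics/crop.png',cv2.resize(im[195:295,345:465],None,fx=6,fy=6,interpolation=cv2.INTER_CUBIC)[:600,:720])
D=np.load('top.npy')
P=np.array([[back('top',i,j,D[i,j]) for j in range(345,465)] for i in range(195,295)])
sub=im[195:295,345:465].astype(int)
w=(sub.min(2)>200)&(abs(P[...,2]-.088)<.01)
# hatch rect incl. disc
m=cv2.morphologyEx(w.astype(np.uint8),cv2.MORPH_CLOSE,np.ones((9,9),np.uint8))>0
print('hatch',cv2.minAreaRect((P[m][:,:2]*1000).astype(np.float32)),np.median(P[m][:,2]))
t=(abs(P[...,2]-.08)<.035)&(P[...,2]>.065)&(sub.max(2)>80)|m
t=cv2.morphologyEx(t.astype(np.uint8),cv2.MORPH_CLOSE,np.ones((5,5),np.uint8))>0
print('box',cv2.minAreaRect((P[t][:,:2]*1000).astype(np.float32)))
b=P[(P[...,2]>.125)&(P[...,2]<.2)]; print('ball',len(b),b.mean(0),b.min(0),b.max(0))
d=(sub.max(2)<190)&(sub.min(2)>120)&(abs(P[...,2]-.088)<.006)
D2=np.load('side.npy'); ims=cv2.imread('pics/side0.png')
Q=np.array([[back('side',i,j,D2[i,j]) for j in range(330,360)] for i in range(250,280)]).reshape(-1,3)
q=Q[(Q[:,2]>.13)&(Q[:,0]<.6)]; print('ball side',len(q),q.mean(0),q.min(0),q.max(0))
# sphere fit, r=13mm, both
from scipy.optimize import least_squares
for X in(b,q): print(least_squares(lambda c:np.linalg.norm(X-c,axis=1)-.013,X.mean(0)-[0,0,.008],loss='soft_l1',f_scale=.002).x.round(4))
```

```text
Traceback (most recent call last):
  File "h.py", line 7, in back
    p=camera_params(name); f=240/np.tan(np.radians(p['vfov']/2))
ValueError: time passes only in moves, steps and waits
```

View pics/crop.png

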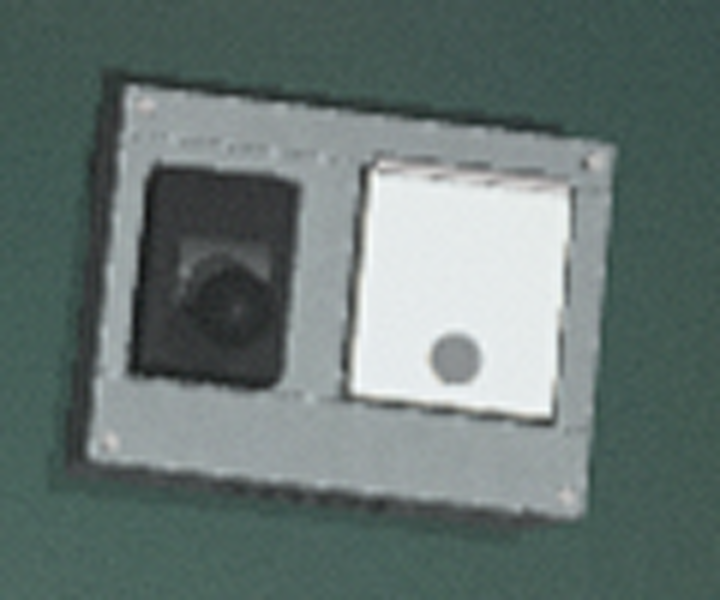

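The crop shows the grey box with its black switch. The ball is at about (245,384), leaning to the front, and the press disc on the white hatch is at about (255,421). This is the right box.

```bash
sed -i 's/^def back/import functools\ncamera_params=functools.lru_cache(None)(camera_params)\ndef back/' h.py
cat > fit.py <<'E'
from h import *
from scipy.optimize import least_squares
im=cv2.imread('pics/top0.png')
D=np.load('top.npy')
P=np.array([[back('top',i,j,D[i,j]) for j in range(345,465)] for i in range(195,295)])
sub=im[195:295,345:465].astype(int)
w=(sub.min(2)>200)&(abs(P[...,2]-.088)<.01)
m=cv2.morphologyEx(w.astype(np.uint8),cv2.MORPH_CLOSE,np.ones((9,9),np.uint8))>0
print('hatch',cv2.minAreaRect((P[m][:,:2]*1000).astype(np.float32)),np.median(P[m][:,2]))
t=(P[...,2]>.065)&(P[...,2]<.12)
print('box',cv2.minAreaRect((P[t][:,:2]*1000).astype(np.float32)),np.median(P[t][:,2]))
print('disc',back('top',195+358/6,345+455/6,dep(D,255,421)))
b=P[(P[...,2]>.13)&(P[...,2]<.2)]
D2=np.load('side.npy')
Q=np.array([[back('side',i,j,D2[i,j]) for j in range(330,360)] for i in range(250,280)]).reshape(-1,3)
q=Q[(Q[:,2]>.13)&(Q[:,0]<.6)]
for X in(b,q): print('ball',len(X),X.mean(0).round(4),X.min(0).round(4),X.max(0).round(4),least_squares(lambda c:np.linalg.norm(X-c,axis=1)-.013,X.mean(0)-[0,0,.008],loss='soft_l1',f_scale=.002).x.round(4))
E
python3 fit.py
```

```text
hatch ((495.0411682128906, -120.68887329101562), (97.53532409667969, 335.1304626464844), 20.68471336364746) 0.0886568758201482
box ((535.6041870117188, -201.0745086669922), (171.18063354492188, 130.59356689453125), 84.05413055419922) 0.08322476289033132
disc [ 0.51390043 -0.23429179  0.08901021]
ball 141 [ 0.5226 -0.1481  0.1581] [ 0.5109 -0.1605  0.1474] [ 0.5362 -0.1368  0.1656] [ 0.5238 -0.1493  0.1498]
ball 104 [ 0.5036 -0.1766  0.1681] [-0.0245 -0.8883  0.1317] [ 0.5345 -0.1412  0.7783] [ 0.5236 -0.1502  0.1457]
```

Call:
arm_command(targets=[[0, 0, -1.5, 0, 0, -0.1415], [0, 0, -1.5, 0, 0, -0.1415], [-1.98, -4.34, 0, 0, 0, 0], [-1.98, -4.34, 0, 0, 0, 0], [-1.98, -4.34, 0, 0, 0, 0]], hand=0)

```text
time: 1.1
tool_pos: [0.282, 0.4416, 0.2615]
tool_rot: [0.163, 3.137, 0.0]
contact_force: [1.1, -1.5, 1.2]
gripper_width: 0.149
gripper_force: 0.0
```

Call:
arm_command(targets=[[-1.98, -4.34, 0, 0, 0, 0], [-1.98, -4.34, 0, 0, 0, 0], [-1.98, -4.34, 0, 0, 0, 0], [-1.98, -4.34, 0, 0, 0, 0], [-1.98, -4.34, 0, 0, 0, 0]])

```text
time: 1.6
tool_pos: [0.3577, 0.215, 0.2616]
tool_rot: [0.163, 3.136, 0.001]
contact_force: [0.9, -0.2, -0.6]
gripper_width: 0.002
gripper_force: 0.0
```

Call:
arm_command(targets=[[-1.98, -4.34, 0, 0, 0, 0], [-1.98, -4.34, 0, 0, 0, 0], [-1.98, -4.34, 0, 0, 0, 0], [-1.98, -4.34, 0, 0, 0, 0], [-1.98, -4.34, 0, 0, 0, 0]])

```text
time: 2.1
tool_pos: [0.4336, -0.0115, 0.2618]
tool_rot: [0.165, 3.136, -0.0]
contact_force: [0.8, 0.3, -0.7]
gripper_width: -0.001
gripper_force: 0.0
```

Call:
arm_command(targets=[[0, 0, 0, 0, 0, 0], [0, 0, 0, 0, 0, 0], [0, 0, 0, 0, 0, 0]])

```text
time: 2.4
tool_pos: [0.4331, -0.0088, 0.2613]
tool_rot: [0.163, 3.137, 0.0]
contact_force: [0.7, -0.2, -0.4]
gripper_width: 0.002
gripper_force: 0.0
```

Call:
arm_command(targets=[[-1.5, -4.35, 0, 0, 0, 0], [-1.5, -4.35, 0, 0, 0, 0], [-1.5, -4.35, 0, 0, 0, 0], [0, 0, 0, 0, 0, 0], [0, 0, 0, 0, 0, 0]])

```text
time: 2.9
tool_pos: [0.4645, -0.1431, 0.2612]
tool_rot: [-0.163, -3.137, -0.001]
contact_force: [0.4, 0.2, -0.1]
gripper_width: -0.003
gripper_force: 0.0
```

Run:
```python
from h import *
T=pose(); im,D=capture('wrist'); cv2.imwrite('pics/w1.png',im[...,::-1]); print(T.round(4), D.max())
for l in ('switch_tip','fuse_hatch_press','fuse_hatch_hinge','power_box'):
    for o in models.place_of('wrist',l)[:3]:
        rr,cc=o['position']; d=dep(D,rr,cc); print(l,round(o['confidence'],2),np.round([rr,cc]),back('wrist',rr,cc,d,T).round(4))
```

```text
[[-9.946e-01  1.038e-01 -4.000e-04  4.645e-01]
 [ 1.038e-01  9.946e-01  8.000e-04 -1.431e-01]
 [ 5.000e-04  7.000e-04 -1.000e+00  2.612e-01]
 [ 0.000e+00  0.000e+00  0.000e+00  1.000e+00]] 0.5270571
switch_tip 0.96 [ 24. 132.] [ 0.3149 -0.2483  0.1572]
fuse_hatch_press 0.91 [275. 237.] [ 0.5148 -0.2337  0.0883]
fuse_hatch_press 0.91 [45. 62.] [ 0.3018 -0.3393  0.0888]
fuse_hatch_hinge 0.95 [326. 242.] [ 0.5706 -0.238   0.0878]
fuse_hatch_hinge 0.56 [124.  81.] [ 0.3629 -0.3425  0.0885]
fuse_hatch_hinge 0.17 [253. 584.] [0.5435 0.1306 0.0488]
power_box 0.76 [ 85. 158.] [ 0.3433 -0.2589  0.1132]
power_box 0.71 [256. 286.] [ 0.5035 -0.1847  0.0799]
```

View pics/w1.png

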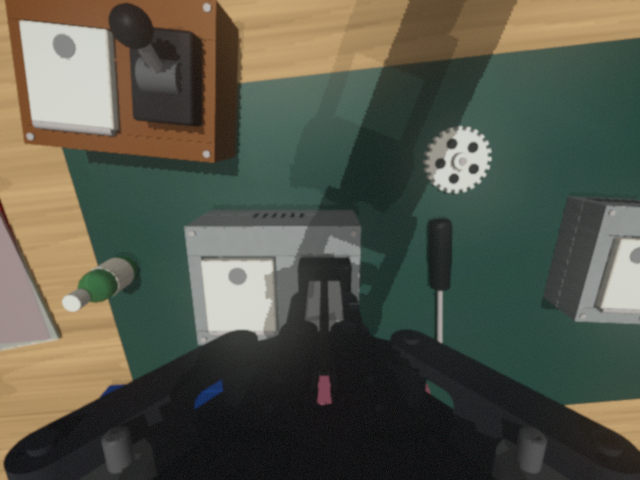

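The wrist view matches. The disc is at (275,237), about (0.515,-0.234,0.088) in the world, and the closed fingers line up with the switch. Next I descend in front of the ball and push.

Call:
arm_command(targets=[[0, 0, 4, 0, 0, 0], [0, 0, 4, 0, 0, 0], [0, 0, 3.2, 0, 0, 0], [0, 0, 1.5, 0, 0, 0], [0, 0, 0, 0, 0, 0]])

```text
time: 3.65
tool_pos: [0.4629, -0.1427, 0.132]
tool_rot: [-0.163, -3.133, -0.003]
contact_force: [0.1, 0.2, 0.2]
gripper_width: 0.001
gripper_force: 0.0
```

Call:
arm_command(targets=[[-1.5, 0, 0, 0, 0, 0], [-1.5, 0, 0, 0, 0, 0], [-0.8, 0, 0, 0, 0, 0], [-0.8, 0, 0, 0, 0, 0], [-0.8, 0, 0, 0, 0, 0]])

```text
time: 4.15
tool_pos: [0.519, -0.1497, 0.1355]
tool_rot: [0.164, 3.136, -0.001]
contact_force: [-2.3, 0.0, 1.0]
gripper_width: 0.0
gripper_force: 0.9
```

Call:
arm_command(targets=[[-0.8, 0, 0, 0, 0, 0], [-0.6, 0, 0, 0, 0, 0], [-0.6, 0, 0, 0, 0, 0]])

```text
time: 4.45
tool_pos: [0.5383, -0.1517, 0.134]
tool_rot: [-0.165, -3.137, -0.0]
contact_force: [-2.1, -0.3, -0.8]
gripper_width: -0.001
gripper_force: 0.8
```

Call:
arm_command(targets=[[-0.4, 0, 0, 0, 0, 0], [0, 0, 0, 0, 0, 0]])

```text
time: 4.65
tool_pos: [0.5415, -0.152, 0.1335]
tool_rot: [-0.164, -3.135, -0.001]
contact_force: [-2.2, 0.1, -0.6]
gripper_width: 0.001
gripper_force: 1.3
```

Call:
arm_command(targets=[[-0.3, 0, 0, 0, 0, 0], [0, 0, 0, 0, 0, 0]])

```text
time: 4.85
tool_pos: [0.5418, -0.152, 0.1334]
tool_rot: [-0.164, -3.128, -0.002]
contact_force: [-12.9, 1.7, 5.4]
gripper_width: -0.004
gripper_force: 6.4
```

The force rose to 13 N, so the lever is at its stop. I'll back off, rise and check.

Call:
arm_command(targets=[[0.5, 0, 0, 0, 0, 0], [3, 0, 0, 0, 0, 0], [3, 0, -3, 0, 0, 0], [0, 0, -4, 0, 0, 0], [0, 0, 0, 0, 0, 0]])

```text
time: 5.35
tool_pos: [0.4833, -0.147, 0.2112]
tool_rot: [0.165, 3.124, -0.007]
contact_force: [1.1, -0.1, 1.0]
gripper_width: 0.002
gripper_force: 0.0
```

```bash
cat > chk.py <<'E'
from h import *
import sys
im,D=capture('side'); 
cv2.imwrite(sys.argv[1],cv2.resize(im[220:370,280:430,::-1],None,fx=4,fy=4,interpolation=cv2.INTER_CUBIC))
print(r.get_state()['tool_pos'],r.get_state()['time'])
for c in('side','top'):
  if c=='top': im,D=capture('top')
  for l in ('switch_tip','fuse_hatch_press'):
    for o in models.place_of(c,l)[:4]:
        rr,cc=o['position']; d=dep(D,rr,cc,1); print(c,l,round(o['confidence'],2),np.round([rr,cc]),back(c,rr,cc,d).round(4))
E
python3 chk.py pics/s1.png
```

```text
[ 0.48255582 -0.14661505  0.20866688] 5.4
side switch_tip 0.68 [320. 287.] [ 0.3133 -0.2624  0.153 ]
side switch_tip 0.62 [226. 397.] [ 0.7345 -0.0908  0.1505]
side switch_tip 0.46 [262. 361.] [ 0.5615 -0.1675  0.1439]
side switch_tip 0.44 [274. 470.] [ 0.7324 -0.3392  0.1526]
side fuse_hatch_press 0.91 [265. 416.] [ 0.727  -0.1816  0.0834]
side fuse_hatch_press 0.9 [374. 305.] [ 0.3054 -0.3419  0.0849]
side fuse_hatch_press 0.69 [304. 361.] [ 0.5182 -0.2338  0.0849]
side fuse_hatch_press 0.66 [315. 494.] [ 0.7421 -0.4157  0.0855]
top switch_tip 0.63 [143. 475.] [ 0.7283 -0.3288  0.1604]
top switch_tip 0.54 [353. 438.] [ 0.322  -0.2507  0.1498]
top switch_tip 0.51 [139. 345.] [ 0.7328 -0.072   0.1541]
top fuse_hatch_press 0.89 [152. 385.] [ 0.7278 -0.162   0.0886]
top fuse_hatch_press 0.83 [364. 473.] [ 0.2982 -0.3359  0.0897]
top fuse_hatch_press 0.69 [149. 502.] [ 0.7395 -0.4084  0.0903]
top fuse_hatch_press 0.34 [234. 228.] [0.551  0.1599 0.069 ]
```

View pics/s1.png

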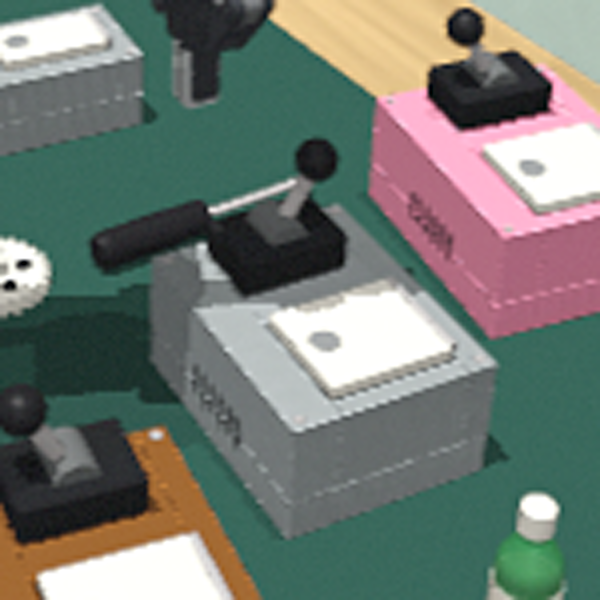

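The lever now leans back: its ball in the crop is at (316,160), and it was forward before. The hatch is shut with its disc at (325,341). Next I move over the press spot.

Call:
arm_command(targets=[[-1.85, -4.2, 0, 0, 0, 0], [-1.85, -4.2, 0, 0, 0, 0], [0, 0, 4, 0, 0, 0], [0, 0, 4, 0, 0, 0], [0, 0, 1.8, 0, 0, 0]])

```text
time: 6.15
tool_pos: [0.5056, -0.2317, 0.1003]
tool_rot: [-0.165, -3.13, -0.007]
contact_force: [-0.3, 1.4, -0.8]
gripper_width: -0.002
gripper_force: 0.0
```

Call:
arm_command(targets=[[0, 0, 0, 0, 0, 0], [0, 0, 0, 0, 0, 0], [0, 0, 0, 0, 0, 0]])

```text
time: 6.45
tool_pos: [0.5094, -0.2336, 0.108]
tool_rot: [0.164, 3.135, -0.002]
contact_force: [-0.5, -0.6, 1.7]
gripper_width: -0.001
gripper_force: 0.0
```

Call:
arm_command(targets=[[0, 0, 0.5, 0, 0, 0], [0, 0, 0.5, 0, 0, 0], [0, 0, 0.4, 0, 0, 0], [0, 0, 0.2, 0, 0, 0], [0, 0, 0, 0, 0, 0]])

```text
time: 6.95
tool_pos: [0.508, -0.2328, 0.0897]
tool_rot: [-0.165, -3.136, -0.001]
contact_force: [-0.4, 0.2, -0.3]
gripper_width: 0.003
gripper_force: 0.0
```

Call:
arm_command(targets=[[0, 0, 0.2, 0, 0, 0], [0, 0, 0.2, 0, 0, 0], [0, 0, 0.2, 0, 0, 0], [0, 0, 0, 0, 0, 0]])

```text
time: 7.35
tool_pos: [0.5081, -0.2331, 0.0842]
tool_rot: [-0.165, -3.137, 0.0]
contact_force: [-1.6, -0.5, 2.6]
gripper_width: -0.001
gripper_force: 1.3
```

Call:
arm_command(targets=[[0, 0, 0.15, 0, 0, 0], [0, 0, 0, 0, 0, 0]])

```text
time: 7.55
tool_pos: [0.5082, -0.2331, 0.0827]
tool_rot: [-0.165, -3.137, 0.0]
contact_force: [-2.2, 0.3, 2.0]
gripper_width: 0.001
gripper_force: 1.5
```

Call:
arm_command(targets=[[0, 0, 0.15, 0, 0, 0], [0, 0, 0, 0, 0, 0]])

```text
time: 7.75
tool_pos: [0.5083, -0.2331, 0.0817]
tool_rot: [-0.164, -3.137, 0.0]
contact_force: [-2.9, 0.6, 3.9]
gripper_width: -0.001
gripper_force: 2.6
```

Call:
arm_command(targets=[[0, 0, 0.1, 0, 0, 0], [0, 0, 0, 0, 0, 0]])

```text
time: 7.95
tool_pos: [0.5083, -0.2332, 0.0815]
tool_rot: [-0.164, -3.137, 0.0]
contact_force: [-5.2, 0.5, 8.6]
gripper_width: -0.001
gripper_force: 5.0
```

Call:
arm_command(targets=[[0, 0, 0.1, 0, 0, 0], [0, 0, 0, 0, 0, 0]])

```text
time: 8.15
tool_pos: [0.5083, -0.2333, 0.0814]
tool_rot: [-0.164, -3.136, 0.0]
contact_force: [-7.8, 3.1, 13.9]
gripper_width: 0.001
gripper_force: 7.3
```

The hatch is at its stop. I'll let go quickly, upward and to the front.

Call:
arm_command(targets=[[0.5, 0, -3, 0, 0, 0], [3, 0, -4, 0, 0, 0], [3, 0, -4, 0, 0, 0], [3, 0, -3, 0, 0, 0], [0, 0, 0, 0, 0, 0]])

```text
time: 8.65
tool_pos: [0.4145, -0.2244, 0.2251]
tool_rot: [0.166, 3.128, -0.01]
contact_force: [-0.1, 1.0, 0.1]
gripper_width: -0.002
gripper_force: 0.0
```

Call:
arm_command(targets=[[0, 0, -2, 0, 0, 0], [0, 0, 0, 0, 0, 0], [0, 0, 0, 0, 0, 0]])

```text
time: 8.95
tool_pos: [0.4142, -0.223, 0.2384]
tool_rot: [0.164, 3.137, 0.001]
contact_force: [-0.2, -0.0, -0.3]
gripper_width: 0.003
gripper_force: 0.0
```

```bash
python3 chk.py pics/s2.png
```

```text
[ 0.41386418 -0.22278866  0.2377412 ] 9.0
side switch_tip 0.77 [322. 286.] [ 0.31   -0.2636  0.1509]
side switch_tip 0.7 [256. 360.] [ 0.5668 -0.1574  0.154 ]
side switch_tip 0.63 [228. 394.] [ 0.728  -0.0883  0.1449]
side switch_tip 0.52 [273. 466.] [ 0.7277 -0.3331  0.1536]
side fuse_hatch_press 0.83 [373. 308.] [ 0.3108 -0.3443  0.0865]
side fuse_hatch_press 0.67 [281. 383.] [ 0.5553 -0.2548  0.1486]
side fuse_hatch_press 0.62 [318. 491.] [ 0.7286 -0.4184  0.0858]
side fuse_hatch_press 0.56 [263. 416.] [ 0.7334 -0.1759  0.0847]
top switch_tip 0.5 [142. 347.] [ 0.7276 -0.0774  0.1536]
top switch_tip 0.46 [223. 384.] [ 0.5674 -0.1481  0.1547]
top switch_tip 0.43 [355. 436.] [ 0.3181 -0.2469  0.1528]
top switch_tip 0.43 [143. 473.] [ 0.7291 -0.3256  0.1582]
top fuse_hatch_press 0.82 [363. 474.] [ 0.3316 -0.2128  0.4876]
top fuse_hatch_press 0.76 [151. 387.] [ 0.7287 -0.166   0.0901]
top fuse_hatch_press 0.75 [150. 505.] [ 0.7381 -0.4146  0.0907]
top fuse_hatch_press 0.61 [227. 428.] [ 0.5617 -0.2358  0.1466]
```

View pics/s2.png

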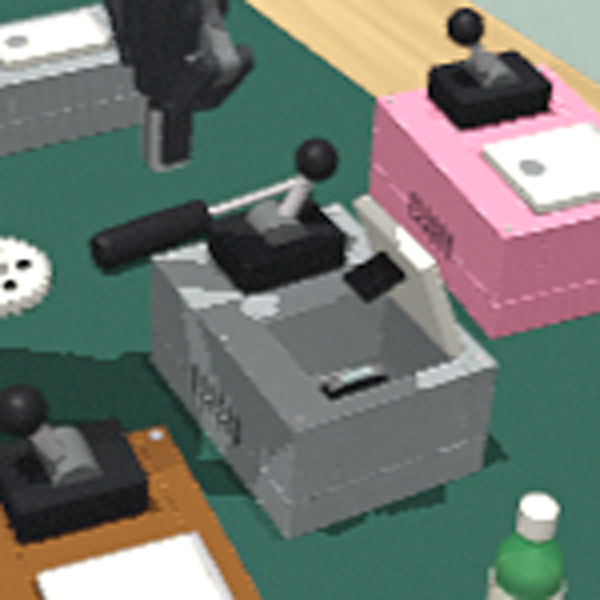

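The hatch stands open, seen in the crop around (405,275). I'll measure the lever's end angle before handing in.

Run:
```python
from h import *
from scipy.optimize import least_squares
for n,(r0,r1,c0,c1) in {'side':(245,275,345,375),'top':(205,245,370,400)}.items():
    im,D=capture(n)
    X=np.array([back(n,i,j,D[i,j]) for i in range(r0,r1) for j in range(c0,c1) if D[i,j]>0])
    X=X[(X[:,2]>.135)&(X[:,2]<.17)&(abs(X[:,0]-.565)<.03)&(abs(X[:,1]+.153)<.02)]
    print(n,len(X),least_squares(lambda c:np.linalg.norm(X-c,axis=1)-.013,X.mean(0)-[0,0,.008],loss='soft_l1',f_scale=.002).x.round(4))
```

```text
side 94 [ 0.5639 -0.1539  0.1431]
top 141 [ 0.5645 -0.1534  0.1467]
```

Run:
```python
from h import *
D=np.load('top.npy'); d0=dep(D,255,421)+.009
xh=np.array([.9946,-.1036,0])
C=back('top',195+299.5/6,345+354/6,d0); K=back('top',195+277/6,345+218/6,d0-.025)
for n,p in(('screws centre',C),('block',K)):
    print(n,p.round(4),'ball0',round(float((np.array([.5237,-.1497,0])-p)@xh),4),'ball1',round(float((np.array([.5642,-.1537,0])-p)@xh),4))
```

```text
screws centre [ 0.5342 -0.2014  0.0818] ball0 -0.0158 ball1 0.0249
block [ 0.5379 -0.1512  0.1062] ball0 -0.0142 ball1 0.0264
```

The ball sits 25 mm behind the pivot, against 24 mm expected at the stop, so the switch is fully off. Handing in.

```bash
python3 -c "
from plant import r
print(r.finish_job())"
```

```text
the job is handed in; nothing more can be done
None
```

The switch on the larger grey box is pushed over to its off stop, and the fuse hatch was then pressed once, popped open and was standing open at the last look; the job is handed in, with the arm clear of everything.

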